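# Slide the heat sink into the corner of the bench stop

### The job

Push the large finned heat sink along the bench top until one long side lies flush against the straight rail and its end butts against the steel stop block, in the corner between them. Only push it: do not lift or tip it. Leave every other part where it is, and finish clear of everything.

Things in the scene. Friction and masses are not known exactly. Their poses are not given: they have to be found in the camera images.
- heatsink: large bare aluminium heat sink, loose, a solid block to the touch: 90 mm (own x) by 140 mm (own y, along its fins) by 40 mm high, 0.4 to 0.8 kg; sliding it takes up to 14 N. Origin: centre of its underside, z up. Either way round is right. It starts on the robot's side of the rail, clear of it, askew by up to 0.35 rad (own x near the rail's x), between stop block and choke.
- rail: straight aluminium bar bolted to the bench, fixed: 25 mm (own x) by 500 mm (own y, its length) by 30 mm high, with four screw heads on top. Origin: centre of its underside; z up. The face towards the robot is at own x = -12.5 mm; own x points away from the robot, within 0.3 rad of world x.
- stop: steel stop block bolted to the bench, fixed: 60 mm (own x) by 30 mm (own y) by 35 mm high. It stands against the rail's robot-side face, its axes parallel to the rail's, 200 mm from the rail's middle, on either side (own y of the rail + or -; varies). Origin: centre of its underside. The heat sink butts against its face towards the rail's middle, 15 mm from the origin.
- choke: copper-wound round choke, loose, 45 mm across and 25 mm high, lying flat in front of the rail 200 mm from its middle, at the other end from the stop block. Origin: centre of its underside. Leave it where it is.
- small_sink: small finned heat sink, loose, 40 x 60 x 30 mm high, nearer to the robot than the rail, off its left end. Origin: centre of its underside. Leave it where it is.
- screwdriver: screwdriver, loose, 180 mm long (along own x, handle to -x) and about 30 mm thick, lying roughly at right angles to the rail, handle away from the robot, nearer to the robot than the rail, off its right end. Origin: near its middle, underside. Leave it where it is.
- capacitor: black capacitor can, loose, 35 mm across and 50 mm high, standing beyond the rail. Origin: centre of its underside. Leave it where it is.
- fan: square black cooling fan, loose, 80 x 80 x 25 mm high, lying flat beyond the rail. Origin: centre of its underside. Leave it where it is.
- tape_roll: roll of yellow tape, loose, 90 mm across and 45 mm high, lying flat beyond the rail. Origin: centre of its underside. Leave it where it is.
Mind the look-alikes: they are no part of the job. Several things have the shape of the heatsink; the one meant has the colours described above.

How it is judged (in metres and radians):
At the end, for the whole second after the job is handed in: The heat sink lies flat and at rest with a long side within 4 mm of the rail's robot-side face, parallel to it within 0.035 rad (2 degrees), and its end within 4 mm of the stop block's face towards the rail's middle (x of heatsink in the frame of rail between -0.0615 and -0.05 m and y of heatsink in the frame of rail between -0.16 and 0.16 m and y of heatsink in the frame of stop between -0.089 and 0.089 m and angle between the y axis of heatsink and the y axis of rail, either way round below 0.035 rad and angle between heatsink's own z axis and vertical below 0.05 rad and height (world z) of heatsink below 0.004 m and linear speed of heatsink below 0.01 m/s and angular speed of heatsink below 0.05 rad/s); the robot touches nothing.
It fails at once if the heat sink is lifted off the bench or tipped up (height (world z) of heatsink above 0.008 m or angle between heatsink's own z axis and vertical above 0.15 rad).
It fails at once if one of the other loose parts is shifted by more than 20 mm or the capacitor is knocked over (distance of any of choke, small_sink, screwdriver, capacitor, fan, tape_roll from where it was at the start of the episode above 0.02 m or angle between capacitor's own z axis and vertical above 0.5 rad).
It also fails if it takes over 42 s, if anything falls off the work surface, if the arm or the gripper's body presses on something with over 40 N, if the wrist force passes 120 N, or if a joint passes its speed limit or range.

### The arm

A 7-joint arm with a two-finger parallel gripper is mounted at the origin on the work surface. World frame = base frame: x ahead of the robot, y to its left, z up, the work surface at z = 0. Lengths are in m, angles in degrees, forces in N, time in s.
With the tool pointing down it reaches from about 0.375 to 0.925 m from the base axis. Payload 3.1 kg.
Tool frame: the origin (TCP) lies at the centre of the arm's flange, where the gripper is bolted on; the fingertips stand 173 mm ahead of it and the grasp point (between the pads) lies 155 mm ahead of it; z points along the fingers, y is the line along which they close (so a half turn about z gives the same grasp; the last joint's range is limited). The gripper opens to 85 mm and grips with 20 to 120 N. Pads are 22 mm wide; open, the fingers measure 114 mm over their backs; the gripper's body (76 mm by 85 mm) begins 54 mm behind the grasp point. The pads swing forward as they close: fully open they stand 13 mm farther back than shut.
Start: joints at [-5.604, 21.939, 2.515, 91.553, -1.026, 66.532, -2.859], TCP at [0.65, 0, 0.405] pointing down, gripper open.
Joint ranges: [-149.38, 149.38], [-23.57, 123.04], [-84.95, 90], [0, 143.3], [-89.99, 269.99], [3.08, 112.72], [-163.45, 163.45]. Speed limits (degrees/s): [159.86, 159.86, 180, 180, 180, 180, 180].

### API

Orientations are given as a 3x3 rotation matrix whose columns are the frame's x, y, z axes.
In Python, from station import bot gives the robot as it stands.
- The arm moves only by the tool send_rows, never from a script. Its argument "series" is a list of rows, each an object of numbers: "tx", "ty", "tz": the shift along the tool's x, y, z each as a share of 30 mm, from -1 to 1; "ax", "ay", "az": the turn, a rotation vector about the tool's x, y, z each as a share of 0.12 rad, from -1 to 1. In form: [{"tx": .., "ty": .., "tz": .., "ax": .., "ay": .., "az": ..}, ...]. A call has 1 to 5 rows; each row shifts and turns the commanded pose from where the row before left it, along the tool's axes as they then stand; what a row does not reach is not made up. A row lasts 1/12 s, in which the tool goes at most 41.7 mm and 7.16 degrees, less where a joint would pass 70% of its speed; a pose out of reach is approached as far as the arm can. A call with a number of a shift or a turn outside -1 to 1 is refused whole. A call with a gripper value outside its range is refused whole. "jaw" is the opening, from 0 (shut) to 1 (fully open), set as the call begins (left out, the last holds). The fingers move at their own pace and stop on an object; "newtons" is the grip in N (left out, the last holds). Time passes only in rows, so rows that do not move let the fingers close. It gives the time, the measured TCP pose, the force, the opening and the grip force at its end, in the units of the state.
- bot.read_state(): the state, without advancing time (a new reading comes with each control period).
- bot.get_image(name): name is "scene" or "side" or "wrist"; returns a dict with "image" (384x512x3 uint8, red, green, blue), "mtx" (3x3 intrinsics, pixels), "k1" (the pictures are not rectified: a ray, as slopes to the right and down, at radius r is drawn at 1 + k1 r^2 times it, then the intrinsics apply), "T" (4x4, takes a point from camera to world coordinates); the wrist camera has in their place "tool_from_camera" (4x4, takes a point from camera to tool coordinates, whose origin is the TCP and whose axes are the flange's). Camera axes: x right, y down, z forward; pixel columns grow to the right and rows downward; lengths in m; the calibration is good to about 2 mm. A picture is of the moment at which its call begins: read the wrist's pose just before it. There is no depth.
- bot.hand_in(): hands the job in; it is judged then, once.
The state is a dict: "t": time; "joint_pos": joint angles; "joint_velocities": joint speeds; "effort": joint torques, N m; "position": TCP position; "tool_rot": TCP orientation; "contact_force": force on the tool from outside, world axes, zero at the start; "torque": the same for the moment, N m; "finger_gap": finger opening in m; "gripper_force": force on a finger pad.
Only numpy, scipy, OpenCV 4.12 (cv2) and the standard library are available. Lean on these libraries where they do the work, as an engineer would, in place of code of your own. Each camera call takes 0.05 s, during which the arm holds its last target. There are 200 camera calls.

## Working session

There is one attempt and no reset: what is moved stays moved. The work goes in short steps, Python scripts to look and compute and a tool call to move; the robot and the scene stay as the last step left them, time stands still between calls to the robot, and variables do not carry over. Pictures are saved under pics/ and viewed, at most 10 in all, crops included, and the job is handed in when it is done.

Besides the shell and the picture viewer there is one more tool, called after ">>>" as name(argument=value, ...), one argument or row to a line, values as JSON. send_rows: Moves the arm, as the interface text tells. Shift numbers are shares of 30 mm and turn numbers shares of 0.12 rad, none past 1 either way. Its arguments: {"type":"object","properties":{"series":{"type":"array"},"jaw":{"type":"number"},"newtons":{"type":"number"}},"required":["series"]}

```bash
mkdir -p pics; cat > h.py <<'E'
import numpy as np, cv2
from station import bot
def grab(n,fn=None):
    s=bot.read_state(); d=bot.get_image(n)
    if n=="wrist":
        T=np.eye(4);T[:3,:3]=np.array(s["tool_rot"]).reshape(3,3);T[:3,3]=s["position"];d["T"]=T@np.array(d["tool_from_camera"])
    if fn: cv2.imwrite(fn,d["image"][...,::-1])
    return d
def ray(d,uv,z):
    K=np.array(d["mtx"]);p=np.array(uv,float).reshape(-1,1,2)
    q=cv2.undistortPoints(p,K,np.array([d["k1"],0,0,0.])).reshape(-1,2)
    T=np.array(d["T"]);r=np.c_[q,np.ones(len(q))]@T[:3,:3].T;c=T[:3,3]
    return c+r*((z-c[2])/r[:,2])[:,None]
def proj(d,P):
    T=np.linalg.inv(np.array(d["T"]));P=np.array(P,float).reshape(-1,3)@T[:3,:3].T+T[:3,3]
    return cv2.projectPoints(P,np.zeros(3),np.zeros(3),np.array(d["mtx"]),np.array([d["k1"],0,0,0.]))[0].reshape(-1,2)
E
python3 - <<'E'
from h import *
a=grab("scene","pics/s0.png");b=grab("side","pics/d0.png");c=grab("wrist","pics/w0.png")
for d in(a,b,c):print(np.round(d["T"],3).tolist())
print(bot.read_state())
E
```

```text
[[0.382, 0.686, -0.62, 1.191], [0.924, -0.282, 0.257, -0.235], [0.002, -0.671, -0.742, 0.759], [0.0, 0.0, 0.0, 1.0]]
[[0.96, -0.182, 0.211, 0.32], [-0.278, -0.647, 0.71, -0.762], [0.008, -0.74, -0.672, 0.78], [0.0, 0.0, 0.0, 1.0]]
[[1.0, 0.001, -0.002, 0.649], [0.0, -0.945, -0.326, 0.084], [-0.002, 0.326, -0.945, 0.373], [0.0, 0.0, 0.0, 1.0]]
{'t': 0.15, 'joint_pos': array([-5.60278541, 21.98336889,  2.51378083, 91.62888571, -1.02440087,
       66.5324688 , -2.85939346]), 'joint_velocities': array([ 0.03519499, -0.08925194,  0.0503406 , -0.28460077, -0.13402314,
       -0.02592611,  0.01575442]), 'effort': array([ 2.19941270e-03, -4.34053266e+01,  1.02680024e+00, -2.49981201e+01,
        1.06983635e-02,  7.30535554e-03,  3.91670756e-05]), 'position': array([ 6.49618366e-01, -6.95351322e-06,  4.03547505e-01]), 'tool_rot': array([[-3.82565439e-05,  9.99997734e-01, -2.12858929e-03],
       [ 9.99999989e-01,  3.79574461e-05, -1.40554805e-04],
       [-1.40473691e-04, -2.12859465e-03, -9.99997725e-01]]), 'contact_force': array([-0.62699303,  0.43081158,  0.23097499]), 'torque': array([ 0.00094997, -0.01292918, -0.02960733]), 'gripper_force': 0.0, 'finger_gap': 0.08554529885029975}
```

View pics/s0.png

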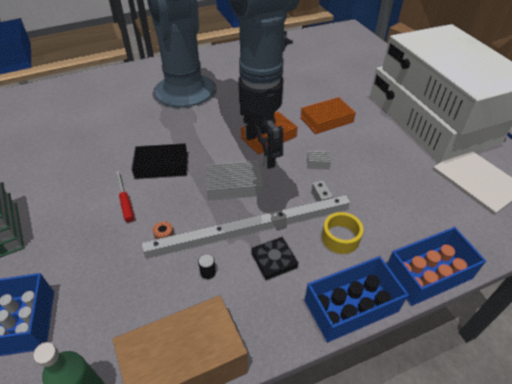

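View pics/w0.png

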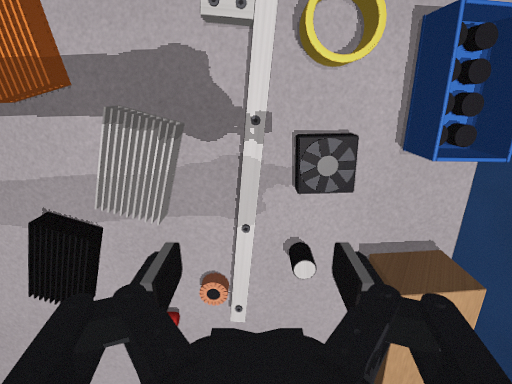

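The heat sink is the bare grey finned block at scene (232,180), wrist (140,165). Look-alikes: black block at scene (160,160) and wrist (65,258); orange blocks at scene (268,130) and (328,115), with one at wrist (30,50); small grey sink at scene (318,158). The stop is at scene (322,190), which is the +y (left) end, and the choke is at scene (163,230).

```bash
python3 - <<'E'
import cv2,numpy as np
w=cv2.imread("pics/w0.png");s=cv2.imread("pics/s0.png")
a=cv2.resize(w[90:240,80:280],None,fx=4,fy=4,interpolation=cv2.INTER_CUBIC)
cv2.imwrite("pics/c1.png",a)
b=cv2.resize(s[140:260,140:360],None,fx=3.6,fy=3.6,interpolation=cv2.INTER_CUBIC)
cv2.imwrite("pics/c2.png",b)
E
```

```text
(no output)
```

View pics/c1.png

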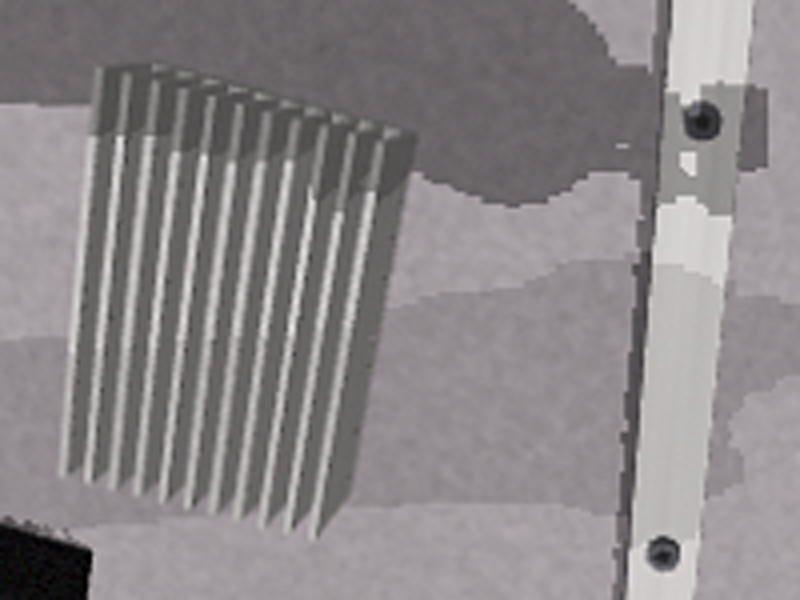

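View pics/c2.png

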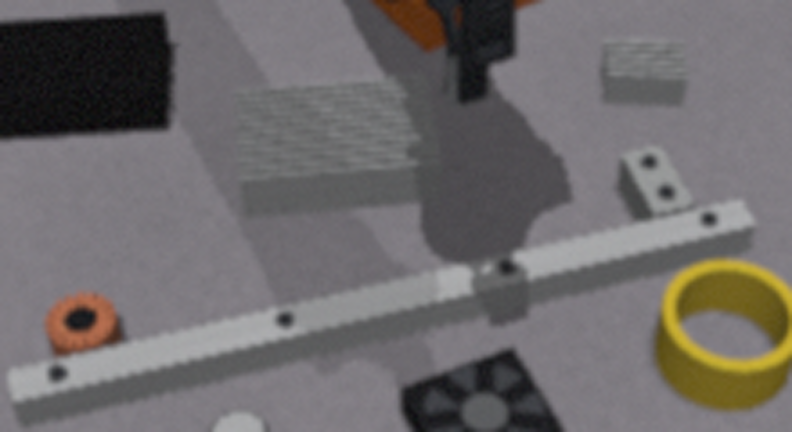

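Crops show: heat sink top corners at crop (97,67), (388,130), (317,538), (62,475), in wrist px about (104,107), (177,122), (159,224), (95,209). The sink is bare aluminium, so the choice holds. The rail's screws are visible in both views. In the scene view the stop's top is at about (655,180) in the crop, and the sink lies between stop and choke.

```bash
python3 - <<'E'
from h import *
w=grab("wrist");s=grab("scene")
c=lambda L:np.array(L,float)/4+[80-.4,90-.4]
e=lambda L:np.array(L,float)/3.6+[140-.4,140-.4]
H=ray(w,c([(97,67),(392,130),(317,540),(60,477)]),.04)[:,:2];print("hs",H.round(4).tolist(),H.mean(0),[np.linalg.norm(H[i]-H[i-1]).round(4) for i in range(4)])
v=(H[0]+H[1]-H[2]-H[3]);print("yaw of own y rel world y",np.arctan2(-v[0],v[1]))
H2=ray(s,e([(238,90),(400,78),(418,165),(242,182)]),.04)[:,:2];print("hs scene",H2.round(3).tolist())
S1=ray(s,e([(57,373),(285,319),(505,267),(709,218)]),.032)[:,:2]
S2=ray(w,np.r_[c([(702,120),(663,552)]),[(238.5,308.5)]],.032)[:,:2]
print("screws",S1.round(4).tolist(),S2.round(4).tolist())
# rail edges in wrist
g=cv2.cvtColor(w["image"],cv2.COLOR_RGB2GRAY).astype(float)
L=[]
for r in range(20,310,10):
    row=cv2.GaussianBlur(g,(3,1),0)[r,225:285];m=np.where(row>185)[0]
    if len(m)>8:L.append((r,225+m[0],225+m[-1]))
L=np.array(L,float)
for k in(1,2):
    P=ray(w,np.c_[L[:,k],L[:,0]],.03);f=np.polyfit(P[:,1],P[:,0],1);res=P[:,0]-np.polyval(f,P[:,1]);ok=abs(res)<.003;f=np.polyfit(P[ok,1],P[ok,0],1);print("edge",f,ok.sum(),res.round(4).tolist())
print("rail corners scene",ray(s,e([(8,372),(20,402),(738,202),(754,222)]),.03)[:,:2].round(4).tolist())
print("stop scene top",ray(s,e([(622,153),(662,147),(690,207),(650,215)]),.035)[:,:2].round(4).tolist())
print("stop wrist",ray(w,[(201.5,15),(252,18)],.035)[:,:2])
print("choke",ray(s,e([(82,318)]),.025),"small",ray(s,e([(605,42),(685,42),(687,80),(605,75)]),.03)[:,:2].round(3).tolist())
E
```

```text
hs [[0.4637, 0.0751], [0.5526, 0.0554], [0.5132, -0.083], [0.4259, -0.0597]] [ 0.48886975 -0.00302655] [np.float64(0.14), np.float64(0.0911), np.float64(0.1439), np.float64(0.0903)]
yaw of own y rel world y -0.27556842948435023
hs scene [[0.426, -0.055], [0.459, 0.059], [0.546, 0.037], [0.515, -0.08]]
screws [[0.6191, -0.2351], [0.6324, -0.0905], [0.6463, 0.0572], [0.6596, 0.2035]] [[0.6469, 0.0574], [0.6329, -0.0912], [0.6197, -0.2366]]
edge [0.09236325 0.6312558 ] 25 [0.0002, 0.0, -0.0002, -0.0004, -0.0006, 0.0003, 0.0001, -0.0002, -0.0004, -0.0007, -0.0005, 0.0019, 0.0003, -0.0, -0.0003, 0.0021, 0.0005, 0.0001, -0.0005, -0.0009, 0.0003, -0.0001, -0.0005, -0.0008, 0.0003]
edge [0.09471904 0.65233835] 25 [0.0002, 0.0002, 0.0002, 0.0002, 0.0002, 0.0002, 0.0002, 0.0002, 0.0003, 0.0003, 0.0003, 0.0003, -0.001, -0.001, -0.001, -0.001, -0.001, -0.001, 0.0004, 0.0004, 0.0004, 0.0005, 0.0005, 0.0005, 0.0005]
rail corners scene [[0.6052, -0.2633], [0.6304, -0.2613], [0.6528, 0.2308], [0.673, 0.2313]]
stop scene top [[0.5847, 0.1762], [0.5902, 0.2053], [0.648, 0.1948], [0.6442, 0.166]]
stop wrist [[0.58756333 0.17202923]
 [0.64366827 0.16859103]]
choke [[ 0.57666943 -0.21000948  0.025     ]] small [[0.47, 0.223], [0.493, 0.28], [0.531, 0.26], [0.503, 0.206]]
```

```bash
python3 - <<'E'
from h import *
w=grab("wrist");s=grab("scene")
hsv=cv2.cvtColor(w["image"],cv2.COLOR_RGB2HSV)
C=np.array([.6397,-.0158]);n=np.array([.9956,-.0936]);u=np.array([.0936,.9956])
def f(d,P,z):
    X=ray(d,P,z)[:,:2];print(X.round(3).tolist(),"n,u",np.c_[(X-C)@n,(X-C)@u].round(3).tolist())
print("black wrist");f(w,[(29,224),(46,210),(102,228),(98,296),(29,296)],.04)
print("black scene");f(s,[(134,148),(187,145),(187,176),(134,178)],.04);f(s,[(187,176),(134,178)],0)
print("orange wrist");f(w,[(45,0),(70,84),(0,102)],.04)
print("orange scene");f(s,[(242,135),(258,150),(297,133),(280,113)],.03)
E
```

```text
black wrist
[[0.322, -0.084], [0.354, -0.062], [0.431, -0.089], [0.4, -0.209], [0.281, -0.214]] n,u [[-0.31, -0.098], [-0.28, -0.073], [-0.201, -0.092], [-0.221, -0.215], [-0.339, -0.231]]
black scene
[[0.286, -0.217], [0.33, -0.078], [0.448, -0.112], [0.403, -0.239]] n,u [[-0.333, -0.233], [-0.302, -0.091], [-0.182, -0.114], [-0.215, -0.244]]
[[0.407, -0.105], [0.359, -0.239]] n,u [[-0.224, -0.111], [-0.258, -0.249]]
orange wrist
[[0.413, 0.192], [0.426, 0.102], [0.329, 0.084]] n,u [[-0.245, 0.186], [-0.224, 0.097], [-0.319, 0.07]]
orange scene
[[0.336, 0.082], [0.413, 0.099], [0.387, 0.232], [0.281, 0.228]] n,u [[-0.312, 0.069], [-0.236, 0.093], [-0.275, 0.223], [-0.38, 0.209]]
```

>>> send_rows(
  series=[
    {"ty": -0.8, "az": -1},
    {"az": -1},
    {"az": -1},
    {"az": -1},
    {"az": -1},
  ],
)

```text
invalid input
```

>>> send_rows(
  series=[
    {"tx": 0.0, "ty": -0.8, "tz": 0.0, "ax": 0.0, "ay": 0.0, "az": -1.0},
    {"tx": 0.0, "ty": 0.0, "tz": 0.0, "ax": 0.0, "ay": 0.0, "az": -1.0},
  ],
  jaw=0.8,
)

```text
t: 0.52
position: [0.6232, -0.0, 0.4033]
tool_rot: [[-0.243, 0.97, -0.006], [0.97, 0.243, -0.0], [0.001, -0.006, -1.0]]
contact_force: [-0.7, 0.3, -0.3]
finger_gap: 0.0684
gripper_force: 0.0
```

>>> send_rows(
  series=[
    {"tx": 0, "ty": 0, "tz": 0, "ax": 0, "ay": 0, "az": -1},
    {"tx": 0, "ty": 0, "tz": 0, "ax": 0, "ay": 0, "az": -1},
    {"tx": 0, "ty": 0, "tz": 0, "ax": 0, "ay": 0, "az": -1},
    {"tx": 0, "ty": 0, "tz": 0, "ax": 0, "ay": 0, "az": -1},
    {"tx": 0, "ty": 0, "tz": 0, "ax": 0, "ay": 0, "az": -1},
  ],
)

```text
t: 0.93
position: [0.6259, -0.0, 0.4047]
tool_rot: [[-0.749, 0.663, 0.0], [0.663, 0.749, 0.0], [-0.0, 0.0, -1.0]]
contact_force: [0.9, -0.3, 0.3]
finger_gap: 0.068
gripper_force: 0.0
```

>>> send_rows(
  series=[
    {"tx": 0, "ty": 0, "tz": 0, "ax": 0, "ay": 0, "az": -1},
    {"tx": 0, "ty": 0, "tz": 0, "ax": 0, "ay": 0, "az": -1},
    {"tx": 0, "ty": 0, "tz": 0, "ax": 0, "ay": 0, "az": -1},
    {"tx": 0, "ty": 0, "tz": 0, "ax": 0, "ay": 0, "az": -1},
    {"tx": 0, "ty": 0, "tz": 0, "ax": 0, "ay": 0, "az": -1},
  ],
)

```text
t: 1.35
position: [0.626, -0.0, 0.4046]
tool_rot: [[-0.992, 0.125, -0.0], [0.125, 0.992, -0.0], [0.0, -0.0, -1.0]]
contact_force: [-0.0, -0.6, 0.2]
finger_gap: 0.0682
gripper_force: 0.0
```

>>> send_rows(
  series=[
    {"tx": 0, "ty": 0, "tz": 0, "ax": 0, "ay": 0, "az": -0.31},
    {"tx": 1, "ty": -0.25, "tz": 0, "ax": 0, "ay": 0, "az": 0},
    {"tx": 1, "ty": -0.25, "tz": 0, "ax": 0, "ay": 0, "az": 0},
    {"tx": 1, "ty": 0, "tz": 0, "ax": 0, "ay": 0, "az": 0},
    {"tx": 1, "ty": 0, "tz": 0, "ax": 0, "ay": 0, "az": 0},
  ],
)

```text
t: 1.77
position: [0.5039, -0.0044, 0.4045]
tool_rot: [[-0.995, 0.095, -0.0], [0.095, 0.995, -0.0], [0.0, -0.0, -1.0]]
contact_force: [-0.3, 0.1, 0.6]
finger_gap: 0.0684
gripper_force: 0.0
```

>>> send_rows(
  series=[
    {"tx": 1, "ty": 0, "tz": 0, "ax": 0, "ay": 0, "az": 0},
    {"tx": 1, "ty": 0, "tz": 0, "ax": 0, "ay": 0, "az": 0},
    {"tx": 1, "ty": 0, "tz": 0, "ax": 0, "ay": 0, "az": 0},
    {"tx": 0.2, "ty": 0, "tz": 0, "ax": 0, "ay": 0, "az": 0},
    {"tx": 0, "ty": 0, "tz": 0, "ax": 0, "ay": 0, "az": 0},
  ],
)

```text
t: 2.18
position: [0.4077, 0.0053, 0.4046]
tool_rot: [[-0.996, 0.093, -0.0], [0.093, 0.996, -0.001], [-0.0, -0.001, -1.0]]
contact_force: [1.1, 0.4, -0.4]
finger_gap: 0.0682
gripper_force: 0.0
```

>>> send_rows(
  series=[
    {"tx": 0, "ty": 0, "tz": 1, "ax": 0, "ay": 0, "az": 0},
    {"tx": 0, "ty": 0, "tz": 1, "ax": 0, "ay": 0, "az": 0},
    {"tx": 0, "ty": 0, "tz": 1, "ax": 0, "ay": 0, "az": 0},
    {"tx": 0, "ty": 0, "tz": 1, "ax": 0, "ay": 0, "az": 0},
    {"tx": 0, "ty": 0, "tz": 0.5, "ax": 0, "ay": 0, "az": 0},
  ],
)

```text
t: 2.6
position: [0.4097, 0.0051, 0.2669]
tool_rot: [[-0.996, 0.094, -0.003], [0.094, 0.996, 0.0], [0.003, 0.0, -1.0]]
contact_force: [-1.5, 0.3, -0.6]
finger_gap: 0.0683
gripper_force: 0.0
```

```bash
python3 - <<'E'
from h import *
a=grab("wrist","pics/w1.png");b=grab("side","pics/d1.png")
im=np.hstack([cv2.resize(x["image"],(400,300))[...,::-1] for x in(a,b)]);cv2.imwrite("pics/m1.png",im)
E
```

```text
(no output)
```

View pics/m1.png

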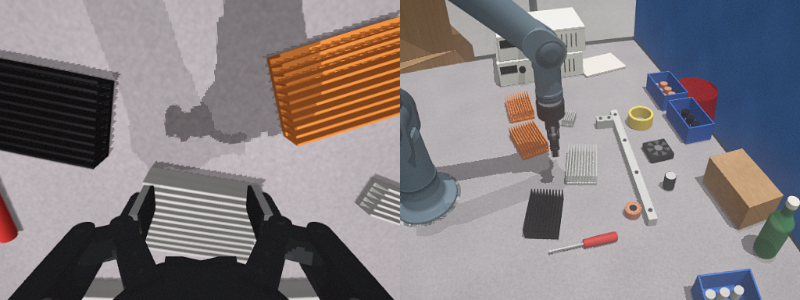

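Wrist view (left half): sink near face at about (205,175) between the fingers, black block left at (60,110), orange block right at (330,90), with open bench under the fingers. Descending.

>>> send_rows(
  series=[
    {"tx": 0, "ty": 0, "tz": 1, "ax": 0, "ay": 0, "az": 0},
    {"tx": 0, "ty": 0, "tz": 1, "ax": 0, "ay": 0, "az": 0},
    {"tx": 0, "ty": 0, "tz": 0.8, "ax": 0, "ay": 0, "az": 0},
    {"tx": 0, "ty": 0, "tz": 0, "ax": 0, "ay": 0, "az": 0},
  ],
)

```text
t: 3.03
position: [0.4093, 0.0052, 0.1833]
tool_rot: [[-0.996, 0.094, -0.005], [0.094, 0.996, 0.0], [0.005, -0.0, -1.0]]
contact_force: [-0.5, 0.7, -0.5]
finger_gap: 0.068
gripper_force: 0.0
```

>>> send_rows(
  series=[
    {"tx": -0.3, "ty": 0, "tz": 0, "ax": 0, "ay": 0, "az": 0},
    {"tx": -0.3, "ty": 0, "tz": 0, "ax": 0, "ay": 0, "az": 0},
    {"tx": -0.2, "ty": 0, "tz": 0, "ax": 0, "ay": 0, "az": 0},
    {"tx": -0.2, "ty": 0, "tz": 0, "ax": 0, "ay": 0, "az": 0},
    {"tx": -0.2, "ty": 0, "tz": 0, "ax": 0, "ay": 0, "az": 0},
  ],
)

```text
t: 3.45
position: [0.4458, 0.0013, 0.1867]
tool_rot: [[-0.996, 0.095, -0.001], [0.095, 0.996, -0.001], [0.001, -0.001, -1.0]]
contact_force: [-4.4, -0.4, 2.5]
finger_gap: 0.0684
gripper_force: 2.1
```

>>> send_rows(
  series=[
    {"tx": -0.2, "ty": 0, "tz": 0, "ax": 0, "ay": 0, "az": 0},
    {"tx": -0.2, "ty": 0, "tz": 0, "ax": 0, "ay": 0, "az": 0},
    {"tx": -0.2, "ty": 0, "tz": 0, "ax": 0, "ay": 0, "az": 0},
    {"tx": -0.2, "ty": 0, "tz": 0, "ax": 0, "ay": 0, "az": 0},
    {"tx": -0.2, "ty": 0, "tz": 0, "ax": 0, "ay": 0, "az": 0},
  ],
)

```text
t: 3.87
position: [0.475, -0.0004, 0.1859]
tool_rot: [[-0.996, 0.092, -0.002], [0.092, 0.996, 0.0], [0.002, -0.0, -1.0]]
contact_force: [-4.6, 0.8, 4.0]
finger_gap: 0.0687
gripper_force: 2.8
```

>>> send_rows(
  series=[
    {"tx": -0.3, "ty": 0, "tz": 0, "ax": 0, "ay": 0, "az": 0},
    {"tx": -0.3, "ty": 0, "tz": 0, "ax": 0, "ay": 0, "az": 0},
    {"tx": -0.3, "ty": 0, "tz": 0, "ax": 0, "ay": 0, "az": 0},
    {"tx": -0.2, "ty": 0, "tz": 0, "ax": 0, "ay": 0, "az": 0},
    {"tx": -0.1, "ty": 0, "tz": 0, "ax": 0, "ay": 0, "az": 0},
  ],
)

```text
t: 4.28
position: [0.5125, -0.0041, 0.1859]
tool_rot: [[-0.996, 0.093, 0.002], [0.093, 0.996, 0.0], [-0.001, 0.001, -1.0]]
contact_force: [-4.7, 1.0, 3.8]
finger_gap: 0.0688
gripper_force: 2.7
```

```bash
python3 - <<'E'
from h import *
s=bot.read_state();print(s["position"],s["contact_force"])
b=grab("side","pics/d2.png");a=grab("scene","pics/s2.png")
cv2.imwrite("pics/m2.png",np.hstack([cv2.resize(b["image"][110:270,180:360],(400,356),interpolation=2),cv2.resize(a["image"][130:258,190:334],(400,356),interpolation=2)])[...,::-1])
E
```

```text
[ 0.51250086 -0.00413307  0.18588886] [-4.65221626  1.01970825  3.80331633]
```

View pics/m2.png

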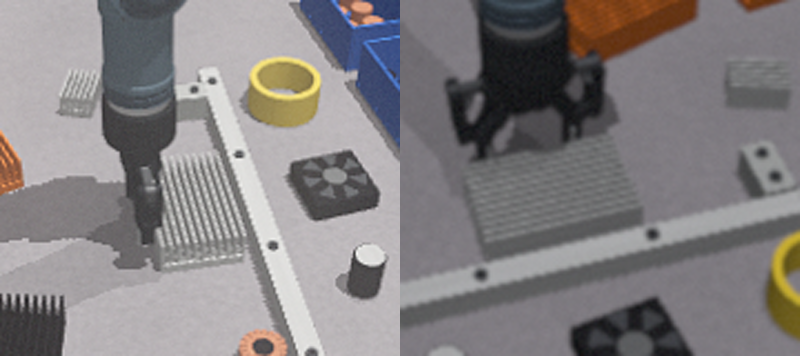

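Side and scene views show the sink parallel to the rail and about 10 mm from it, with the choke and the rest untouched. Next is the end push.

>>> send_rows(
  series=[
    {"tx": 0.5, "ty": 0, "tz": 0, "ax": 0, "ay": 0, "az": 0},
    {"tx": 0.3, "ty": 0, "tz": -0.5, "ax": 0, "ay": 0, "az": 0},
    {"tx": 0, "ty": 0, "tz": -1, "ax": 0, "ay": 0, "az": 0},
    {"tx": 0, "ty": 0, "tz": -1, "ax": 0, "ay": 0, "az": 0},
    {"tx": 0, "ty": -0.8, "tz": 0, "ax": 0, "ay": 0, "az": 0},
  ],
)

```text
t: 4.8
position: [0.4897, -0.021, 0.2673]
tool_rot: [[-0.996, 0.085, 0.017], [0.085, 0.996, 0.003], [-0.017, 0.005, -1.0]]
contact_force: [2.2, 0.1, 0.0]
finger_gap: 0.0684
gripper_force: 0.0
```

>>> send_rows(
  series=[
    {"tx": -0.7, "ty": -0.75, "tz": 0, "ax": 0, "ay": 0, "az": 0},
    {"tx": -0.7, "ty": -0.75, "tz": 0, "ax": 0, "ay": 0, "az": 0},
    {"tx": -0.7, "ty": -0.75, "tz": 0, "ax": 0, "ay": 0, "az": 0},
    {"tx": -0.6, "ty": -0.75, "tz": 0, "ax": 0, "ay": 0, "az": 0},
    {"tx": 0, "ty": 0, "tz": 0, "ax": 0, "ay": 0, "az": 1},
  ],
  jaw=0.4,
)

```text
t: 5.22
position: [0.5609, -0.1304, 0.2627]
tool_rot: [[-0.975, 0.221, 0.01], [0.221, 0.975, -0.006], [-0.011, -0.003, -1.0]]
contact_force: [0.4, -1.1, -0.6]
finger_gap: 0.034
gripper_force: 0.0
```

>>> send_rows(
  series=[
    {"tx": 0, "ty": 0, "tz": 0, "ax": 0, "ay": 0, "az": 1},
    {"tx": 0, "ty": 0, "tz": 0, "ax": 0, "ay": 0, "az": 1},
    {"tx": 0, "ty": 0, "tz": 0, "ax": 0, "ay": 0, "az": 1},
    {"tx": 0, "ty": 0, "tz": 0, "ax": 0, "ay": 0, "az": 1},
    {"tx": 0, "ty": 0, "tz": 0, "ax": 0, "ay": 0, "az": 1},
  ],
)

```text
t: 5.63
position: [0.5584, -0.1234, 0.2617]
tool_rot: [[-0.683, 0.731, 0.005], [0.731, 0.683, -0.001], [-0.004, 0.003, -1.0]]
contact_force: [0.2, 0.5, -0.2]
finger_gap: 0.0343
gripper_force: 0.0
```

>>> send_rows(
  series=[
    {"tx": 0, "ty": 0, "tz": 0, "ax": 0, "ay": 0, "az": 1},
    {"tx": 0, "ty": 0, "tz": 0, "ax": 0, "ay": 0, "az": 1},
    {"tx": 0, "ty": 0, "tz": 0, "ax": 0, "ay": 0, "az": 1},
    {"tx": 0, "ty": 0, "tz": 0, "ax": 0, "ay": 0, "az": 1},
    {"tx": 0, "ty": 0, "tz": 0, "ax": 0, "ay": 0, "az": 1},
  ],
)

```text
t: 6.05
position: [0.5583, -0.1233, 0.2617]
tool_rot: [[-0.151, 0.989, 0.005], [0.989, 0.151, -0.001], [-0.002, 0.005, -1.0]]
contact_force: [1.0, 1.0, -0.7]
finger_gap: 0.0341
gripper_force: 0.0
```

>>> send_rows(
  series=[
    {"tx": 0, "ty": 0, "tz": 0, "ax": 0, "ay": 0, "az": 1},
    {"tx": 0, "ty": 0, "tz": 0, "ax": 0, "ay": 0, "az": 1},
    {"tx": 0, "ty": 0, "tz": 0, "ax": 0, "ay": 0, "az": 0.08},
    {"tx": 0, "ty": 0, "tz": 0, "ax": 0, "ay": 0, "az": 0},
  ],
)

```text
t: 6.38
position: [0.558, -0.1231, 0.2614]
tool_rot: [[0.089, 0.996, 0.003], [0.996, -0.089, -0.001], [-0.001, 0.003, -1.0]]
contact_force: [0.2, 0.5, 0.0]
finger_gap: 0.0341
gripper_force: 0.0
```

```bash
python3 - <<'E'
from h import *
s=bot.read_state();p=s["position"];C=np.array([.6397,-.0158]);n=np.array([.9956,-.0936]);u=np.array([.0936,.9956])
print((p[:2]-C)@n,(p[:2]-C)@u,p[2])
b=grab("side","pics/d3.png");a=grab("wrist","pics/w3.png")
cv2.imwrite("pics/m3.png",np.hstack([cv2.resize(b["image"][110:270,180:360],(400,356),interpolation=2),cv2.resize(a["image"],(400,356))])[...,::-1])
E
```

```text
-0.07129894677289904 -0.11446967716427829 0.26137266273073023
```

View pics/m3.png

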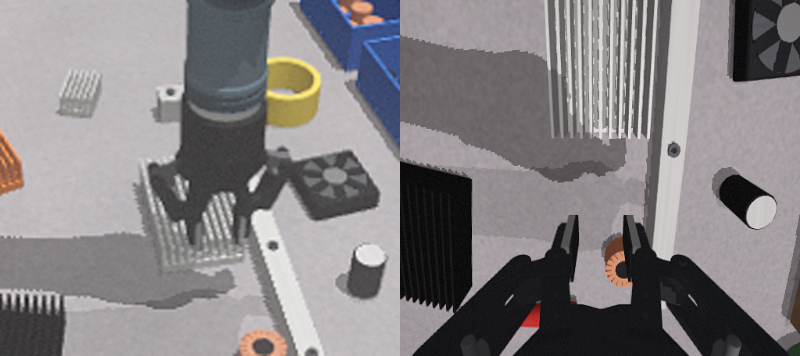

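Side view and wrist view (right half): fingers centred behind the sink's end, which is at about (600,135). The choke is clear at (620,268).

>>> send_rows(
  series=[
    {"tx": 0, "ty": 0, "tz": 1, "ax": 0, "ay": 0, "az": 0},
    {"tx": 0, "ty": 0, "tz": 1, "ax": 0, "ay": 0, "az": 0},
    {"tx": 0, "ty": 0, "tz": 0.6, "ax": 0, "ay": 0, "az": 0},
    {"tx": 0, "ty": 0, "tz": 0, "ax": 0, "ay": 0, "az": 0},
    {"tx": 0.3, "ty": 0, "tz": 0, "ax": 0, "ay": 0, "az": 0},
  ],
)

```text
t: 6.9
position: [0.5572, -0.1163, 0.1819]
tool_rot: [[0.095, 0.995, -0.002], [0.995, -0.095, -0.001], [-0.002, -0.002, -1.0]]
contact_force: [0.3, -0.6, 0.7]
finger_gap: 0.0341
gripper_force: 0.0
```

>>> send_rows(
  series=[
    {"tx": 0.3, "ty": 0, "tz": 0, "ax": 0, "ay": 0, "az": 0},
    {"tx": 0.2, "ty": 0, "tz": 0, "ax": 0, "ay": 0, "az": 0},
    {"tx": 0.2, "ty": 0, "tz": 0, "ax": 0, "ay": 0, "az": 0},
    {"tx": 0.2, "ty": 0, "tz": 0, "ax": 0, "ay": 0, "az": 0},
    {"tx": 0.2, "ty": 0, "tz": 0, "ax": 0, "ay": 0, "az": 0},
  ],
)

```text
t: 7.32
position: [0.5618, -0.0818, 0.184]
tool_rot: [[0.092, 0.996, 0.003], [0.996, -0.092, -0.002], [-0.002, 0.003, -1.0]]
contact_force: [-0.4, -5.0, 3.9]
finger_gap: 0.0343
gripper_force: 2.7
```

>>> send_rows(
  series=[
    {"tx": 0.3, "ty": 0, "tz": 0, "ax": 0, "ay": 0, "az": 0},
    {"tx": 0.3, "ty": 0, "tz": 0, "ax": 0, "ay": 0, "az": 0},
    {"tx": 0.3, "ty": 0, "tz": 0, "ax": 0, "ay": 0, "az": 0},
    {"tx": 0.3, "ty": 0, "tz": 0, "ax": 0, "ay": 0, "az": 0},
    {"tx": 0.3, "ty": 0, "tz": 0, "ax": 0, "ay": 0, "az": 0},
  ],
)

```text
t: 7.73
position: [0.5659, -0.0391, 0.184]
tool_rot: [[0.095, 0.995, 0.002], [0.995, -0.095, -0.004], [-0.004, 0.003, -1.0]]
contact_force: [-0.7, -5.3, 4.1]
finger_gap: 0.0345
gripper_force: 2.8
```

>>> send_rows(
  series=[
    {"tx": 0.3, "ty": 0, "tz": 0, "ax": 0, "ay": 0, "az": 0},
    {"tx": 0.3, "ty": 0, "tz": 0, "ax": 0, "ay": 0, "az": 0},
    {"tx": 0.3, "ty": 0, "tz": 0, "ax": 0, "ay": 0, "az": 0},
    {"tx": 0.3, "ty": 0, "tz": 0, "ax": 0, "ay": 0, "az": 0},
    {"tx": 0.3, "ty": 0, "tz": 0, "ax": 0, "ay": 0, "az": 0},
  ],
)

```text
t: 8.15
position: [0.5701, 0.0056, 0.184]
tool_rot: [[0.095, 0.995, 0.002], [0.995, -0.095, -0.004], [-0.004, 0.003, -1.0]]
contact_force: [-1.1, -5.0, 3.9]
finger_gap: 0.0345
gripper_force: 2.8
```

>>> send_rows(
  series=[
    {"tx": 0.2, "ty": 0, "tz": 0, "ax": 0, "ay": 0, "az": 0},
    {"tx": 0.1, "ty": 0, "tz": 0, "ax": 0, "ay": 0, "az": 0},
    {"tx": 0.1, "ty": 0, "tz": 0, "ax": 0, "ay": 0, "az": 0},
  ],
)

```text
t: 8.4
position: [0.5709, 0.0189, 0.1834]
tool_rot: [[0.093, 0.996, 0.001], [0.996, -0.093, -0.002], [-0.002, 0.002, -1.0]]
contact_force: [0.6, -5.4, 4.1]
finger_gap: 0.034
gripper_force: 2.8
```

>>> send_rows(
  series=[
    {"tx": 0.07, "ty": 0, "tz": 0, "ax": 0, "ay": 0, "az": 0},
    {"tx": 0.05, "ty": 0, "tz": 0, "ax": 0, "ay": 0, "az": 0},
    {"tx": 0, "ty": 0, "tz": 0, "ax": 0, "ay": 0, "az": 0},
  ],
)

```text
t: 8.65
position: [0.5711, 0.0227, 0.1831]
tool_rot: [[0.093, 0.996, 0.001], [0.996, -0.093, -0.001], [-0.001, 0.001, -1.0]]
contact_force: [-0.3, -5.0, 3.2]
finger_gap: 0.0339
gripper_force: 2.4
```

>>> send_rows(
  series=[
    {"tx": 0.07, "ty": 0, "tz": 0, "ax": 0, "ay": 0, "az": 0},
    {"tx": 0, "ty": 0, "tz": 0, "ax": 0, "ay": 0, "az": 0},
  ],
)

```text
t: 8.82
position: [0.5712, 0.0239, 0.1831]
tool_rot: [[0.094, 0.996, 0.0], [0.996, -0.094, -0.003], [-0.002, 0.001, -1.0]]
contact_force: [-0.8, -6.9, 3.6]
finger_gap: 0.0342
gripper_force: 3.1
```

>>> send_rows(
  series=[
    {"tx": 0.07, "ty": 0, "tz": 0, "ax": 0, "ay": 0, "az": 0},
    {"tx": 0, "ty": 0, "tz": 0, "ax": 0, "ay": 0, "az": 0},
  ],
)

```text
t: 8.98
position: [0.5713, 0.0242, 0.1831]
tool_rot: [[0.095, 0.995, -0.0], [0.995, -0.095, -0.005], [-0.005, 0.0, -1.0]]
contact_force: [-1.0, -9.4, 5.2]
finger_gap: 0.0338
gripper_force: 4.5
```

>>> send_rows(
  series=[
    {"tx": 0.07, "ty": 0, "tz": 0, "ax": 0, "ay": 0, "az": 0},
    {"tx": 0, "ty": 0, "tz": 0, "ax": 0, "ay": 0, "az": 0},
  ],
)

```text
t: 9.15
position: [0.5713, 0.0246, 0.1831]
tool_rot: [[0.096, 0.995, -0.001], [0.995, -0.096, -0.007], [-0.007, 0.0, -1.0]]
contact_force: [0.4, -11.2, 5.4]
finger_gap: 0.0346
gripper_force: 5.8
```

Butted: position stalled while the force rose to 11 N. Now the final push against the rail.

>>> send_rows(
  series=[
    {"tx": -0.5, "ty": 0, "tz": 0, "ax": 0, "ay": 0, "az": 0},
    {"tx": -0.4, "ty": 0, "tz": -0.5, "ax": 0, "ay": 0, "az": 0},
    {"tx": 0, "ty": 0, "tz": -1, "ax": 0, "ay": 0, "az": 0},
    {"tx": 0, "ty": 0, "tz": -1, "ax": 0, "ay": 0, "az": 0},
    {"tx": 0, "ty": -0.7, "tz": 0, "ax": 0, "ay": 0, "az": 0},
  ],
)

```text
t: 9.57
position: [0.5538, 0.0064, 0.264]
tool_rot: [[0.092, 0.996, 0.017], [0.996, -0.092, 0.003], [0.005, 0.016, -1.0]]
contact_force: [1.8, 0.6, 1.2]
finger_gap: 0.034
gripper_force: 0.0
```

>>> send_rows(
  series=[
    {"tx": 0.8, "ty": -0.5, "tz": 0, "ax": 0, "ay": 0, "az": 0},
    {"tx": 0.8, "ty": -0.5, "tz": 0, "ax": 0, "ay": 0, "az": 0},
    {"tx": 0.8, "ty": -0.5, "tz": 0, "ax": 0, "ay": 0, "az": 0},
    {"tx": 0.8, "ty": -0.5, "tz": 0, "ax": 0, "ay": 0, "az": 0},
    {"tx": 0, "ty": 0, "tz": 0, "ax": 0, "ay": 0, "az": -1},
  ],
  jaw=0.8,
)

```text
t: 9.98
position: [0.4933, 0.1147, 0.2569]
tool_rot: [[-0.04, 0.999, -0.004], [0.999, 0.04, 0.005], [0.005, -0.004, -1.0]]
contact_force: [-0.1, 1.4, 0.1]
finger_gap: 0.068
gripper_force: 0.0
```

>>> send_rows(
  series=[
    {"tx": 0, "ty": 0, "tz": 0, "ax": 0, "ay": 0, "az": -1},
    {"tx": 0, "ty": 0, "tz": 0, "ax": 0, "ay": 0, "az": -1},
    {"tx": 0, "ty": 0, "tz": 0, "ax": 0, "ay": 0, "az": -1},
    {"tx": 0, "ty": 0, "tz": 0, "ax": 0, "ay": 0, "az": -1},
    {"tx": 0, "ty": 0, "tz": 0, "ax": 0, "ay": 0, "az": -1},
  ],
)

```text
t: 10.4
position: [0.4962, 0.1082, 0.2572]
tool_rot: [[-0.594, 0.805, -0.002], [0.805, 0.594, 0.002], [0.002, -0.0, -1.0]]
contact_force: [-0.0, 0.9, 0.4]
finger_gap: 0.0679
gripper_force: 0.0
```

>>> send_rows(
  series=[
    {"tx": 0, "ty": 0, "tz": 0, "ax": 0, "ay": 0, "az": -1},
    {"tx": 0, "ty": 0, "tz": 0, "ax": 0, "ay": 0, "az": -1},
    {"tx": 0, "ty": 0, "tz": 0, "ax": 0, "ay": 0, "az": -1},
    {"tx": 0, "ty": 0, "tz": 0, "ax": 0, "ay": 0, "az": -1},
    {"tx": 0, "ty": 0, "tz": 0, "ax": 0, "ay": 0, "az": -1},
  ],
)

```text
t: 10.82
position: [0.4962, 0.1081, 0.2572]
tool_rot: [[-0.944, 0.329, -0.002], [0.329, 0.944, 0.002], [0.002, 0.001, -1.0]]
contact_force: [0.1, 0.7, 0.9]
finger_gap: 0.0682
gripper_force: 0.0
```

>>> send_rows(
  series=[
    {"tx": 0, "ty": 0, "tz": 0, "ax": 0, "ay": 0, "az": -1},
    {"tx": 0, "ty": 0, "tz": 0, "ax": 0, "ay": 0, "az": -1},
    {"tx": 0, "ty": 0, "tz": 0, "ax": 0, "ay": 0, "az": -0.08},
    {"tx": 0, "ty": 0, "tz": 0, "ax": 0, "ay": 0, "az": 0},
  ],
)

```text
t: 11.15
position: [0.4965, 0.1075, 0.2573]
tool_rot: [[-0.996, 0.095, -0.001], [0.095, 0.996, 0.001], [0.001, 0.001, -1.0]]
contact_force: [-0.9, -0.2, -0.1]
finger_gap: 0.0683
gripper_force: 0.0
```

```bash
python3 - <<'E'
from h import *
s=bot.read_state();p=s["position"];C=np.array([.6397,-.0158]);n=np.array([.9956,-.0936]);u=np.array([.0936,.9956])
print((p[:2]-C)@n,(p[:2]-C)@u,p[2],s["tool_rot"][:2,1],s["joint_pos"].round(0))
b=grab("side","pics/d4.png");a=grab("wrist","pics/w4.png")
cv2.imwrite("pics/m4.png",np.hstack([cv2.resize(b["image"][90:250,180:360],(400,356),interpolation=2),cv2.resize(a["image"],(400,356))])[...,::-1])
E
```

```text
-0.1541328483733455 0.10933415815006021 0.25733793456943715 [0.09459261 0.99551533] [ -8.  18. -10. 117.   4.  45.  64.]
```

View pics/m4.png

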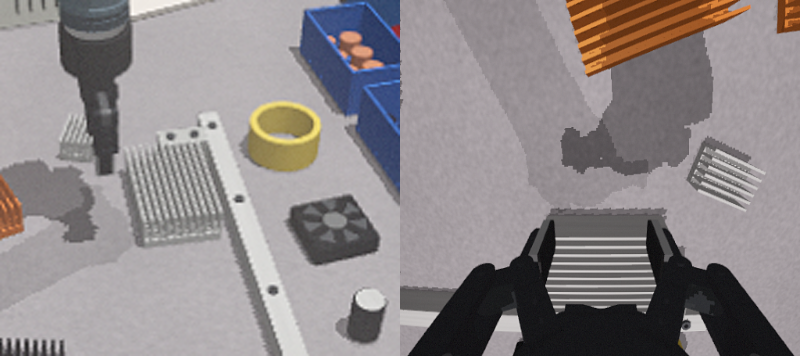

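The side view shows the sink butted at the stop with a small gap to the rail at about (215,180). In the wrist view the fingers are clear of the small sink at (725,175). Descend and push.

>>> send_rows(
  series=[
    {"tx": 0, "ty": 0, "tz": 1, "ax": 0, "ay": 0, "az": 0},
    {"tx": 0, "ty": 0, "tz": 1, "ax": 0, "ay": 0, "az": 0},
    {"tx": 0, "ty": 0, "tz": 0.4, "ax": 0, "ay": 0, "az": 0},
    {"tx": 0, "ty": 0, "tz": 0, "ax": 0, "ay": 0, "az": 0},
    {"tx": -0.3, "ty": 0, "tz": 0, "ax": 0, "ay": 0, "az": 0},
  ],
)

```text
t: 11.67
position: [0.5042, 0.1058, 0.1848]
tool_rot: [[-0.996, 0.093, -0.005], [0.093, 0.996, -0.001], [0.005, -0.001, -1.0]]
contact_force: [-0.9, 0.7, 0.1]
finger_gap: 0.0682
gripper_force: 0.0
```

>>> send_rows(
  series=[
    {"tx": -0.3, "ty": 0, "tz": 0, "ax": 0, "ay": 0, "az": 0},
    {"tx": -0.2, "ty": 0, "tz": 0, "ax": 0, "ay": 0, "az": 0},
    {"tx": -0.2, "ty": 0, "tz": 0, "ax": 0, "ay": 0, "az": 0},
    {"tx": -0.1, "ty": 0, "tz": 0, "ax": 0, "ay": 0, "az": 0},
    {"tx": 0, "ty": 0, "tz": 0, "ax": 0, "ay": 0, "az": 0},
  ],
)

```text
t: 12.08
position: [0.5304, 0.1034, 0.1864]
tool_rot: [[-0.996, 0.094, -0.0], [0.094, 0.996, 0.0], [0.0, 0.0, -1.0]]
contact_force: [-2.3, -0.5, 1.2]
finger_gap: 0.0684
gripper_force: 1.4
```

>>> send_rows(
  series=[
    {"tx": -0.1, "ty": 0, "tz": 0, "ax": 0, "ay": 0, "az": 0},
    {"tx": -0.1, "ty": 0, "tz": 0, "ax": 0, "ay": 0, "az": 0},
    {"tx": 0, "ty": 0, "tz": 0, "ax": 0, "ay": 0, "az": 0},
  ],
)

```text
t: 12.33
position: [0.5358, 0.1028, 0.1857]
tool_rot: [[-0.996, 0.093, -0.001], [0.093, 0.996, 0.0], [0.001, -0.0, -1.0]]
contact_force: [-4.2, 1.0, 2.1]
finger_gap: 0.0681
gripper_force: 1.7
```

>>> send_rows(
  series=[
    {"tx": -0.07, "ty": 0, "tz": 0, "ax": 0, "ay": 0, "az": 0},
    {"tx": 0, "ty": 0, "tz": 0, "ax": 0, "ay": 0, "az": 0},
  ],
)

```text
t: 12.5
position: [0.5375, 0.1026, 0.1856]
tool_rot: [[-0.996, 0.093, -0.002], [0.093, 0.996, -0.0], [0.002, -0.0, -1.0]]
contact_force: [-4.3, 0.9, 3.3]
finger_gap: 0.0685
gripper_force: 2.2
```

>>> send_rows(
  series=[
    {"tx": -0.07, "ty": 0, "tz": 0, "ax": 0, "ay": 0, "az": 0},
    {"tx": 0, "ty": 0, "tz": 0, "ax": 0, "ay": 0, "az": 0},
  ],
)

```text
t: 12.67
position: [0.5382, 0.1027, 0.1853]
tool_rot: [[-0.996, 0.093, -0.006], [0.093, 0.996, -0.001], [0.006, -0.001, -1.0]]
contact_force: [-7.3, 0.5, 5.2]
finger_gap: 0.0686
gripper_force: 4.1
```

>>> send_rows(
  series=[
    {"tx": -0.07, "ty": 0, "tz": 0, "ax": 0, "ay": 0, "az": 0},
    {"tx": 0, "ty": 0, "tz": 0, "ax": 0, "ay": 0, "az": 0},
  ],
)

```text
t: 12.83
position: [0.5389, 0.1027, 0.1849]
tool_rot: [[-0.996, 0.093, -0.01], [0.093, 0.996, -0.001], [0.01, -0.002, -1.0]]
contact_force: [-11.2, 1.2, 8.3]
finger_gap: 0.0681
gripper_force: 5.6
```

>>> send_rows(
  series=[
    {"tx": -0.06, "ty": 0, "tz": 0, "ax": 0, "ay": 0, "az": 0},
    {"tx": 0, "ty": 0, "tz": 0, "ax": 0, "ay": 0, "az": 0},
  ],
)

```text
t: 13.0
position: [0.5395, 0.1027, 0.1846]
tool_rot: [[-0.996, 0.093, -0.014], [0.093, 0.996, -0.002], [0.014, -0.003, -1.0]]
contact_force: [-13.8, 0.9, 9.1]
finger_gap: 0.0686
gripper_force: 7.0
```

>>> send_rows(
  series=[
    {"tx": 0.4, "ty": 0, "tz": 0, "ax": 0, "ay": 0, "az": 0},
    {"tx": 0.5, "ty": 0, "tz": 0, "ax": 0, "ay": 0, "az": 0},
    {"tx": 0.3, "ty": 0, "tz": -0.7, "ax": 0, "ay": 0, "az": 0},
    {"tx": 0, "ty": 0, "tz": -1, "ax": 0, "ay": 0, "az": 0},
    {"tx": 0, "ty": 0, "tz": -1, "ax": 0, "ay": 0, "az": 0},
  ],
)

```text
t: 13.42
position: [0.5082, 0.1049, 0.2672]
tool_rot: [[-0.996, 0.093, 0.001], [0.093, 0.996, -0.0], [-0.001, -0.0, -1.0]]
contact_force: [0.8, 0.1, 1.0]
finger_gap: 0.0688
gripper_force: 0.0
```

>>> send_rows(
  series=[
    {"tx": 0.5, "ty": 0, "tz": -1, "ax": 0, "ay": 0, "az": 0},
    {"tx": 0.5, "ty": 0, "tz": -1, "ax": 0, "ay": 0, "az": 0},
    {"tx": 0.5, "ty": 0, "tz": -1, "ax": 0, "ay": 0, "az": 0},
    {"tx": 0, "ty": 0, "tz": 0, "ax": 0, "ay": 0, "az": 0},
    {"tx": 0, "ty": 0, "tz": 0, "ax": 0, "ay": 0, "az": 0},
  ],
)

```text
t: 13.83
position: [0.4648, 0.1096, 0.3598]
tool_rot: [[-0.996, 0.094, 0.01], [0.094, 0.996, 0.002], [-0.009, 0.003, -1.0]]
contact_force: [0.0, -1.2, -0.0]
finger_gap: 0.0683
gripper_force: 0.0
```

```bash
python3 - <<'E'
from h import *
b=grab("side","pics/d5.png");a=grab("scene","pics/s5.png");w=grab("wrist","pics/w5.png")
cv2.imwrite("pics/m5.png",np.hstack([cv2.resize(b["image"][130:220,230:320],(400,400),interpolation=2),cv2.resize(a["image"][150:240,250:340],(400,400),interpolation=2)])[...,::-1])
E
```

```text
(no output)
```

View pics/m5.png

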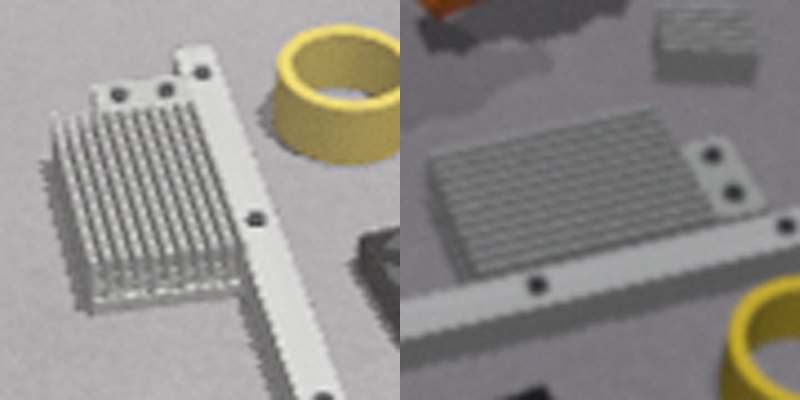

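The sink looks flush with the rail and against the stop. I'll check the numbers from these corners: sink top (432,155), (655,107), (713,213), (478,278) in the right panel, and the stop's far edge (725,137)–(765,207).

```bash
python3 - <<'E'
from h import *
a=grab("scene");b=grab("side");C=np.array([.6397,-.0158]);n=np.array([.9956,-.0936]);u=np.array([.0936,.9956])
def f(d,P,z,o):
    X=ray(d,np.array([(x,y) for x,y in P],float)/4.444+o,z)[:,:2];print(np.c_[(X-C)@n,(X-C)@u].round(4).tolist())
o=np.array([250,150])-.4
f(a,[(32,155),(255,107),(313,213),(78,278)],.04,o);f(a,[(325,137),(365,207)],.035,o)
o=np.array([230,130])-.4
f(b,[(52,113),(195,100),(238,245),(95,262)],.04,o);f(b,[(92,85),(178,77),(100,114)],.035,o)
E
```

```text
[[-0.101, 0.0475], [-0.1005, 0.1821], [-0.0141, 0.1811], [-0.0074, 0.0438]]
[[-0.0706, 0.2136], [-0.0139, 0.2128]]
[[-0.1007, 0.183], [-0.0122, 0.1804], [-0.0175, 0.0439], [-0.0994, 0.0442]]
[[-0.0705, 0.2133], [-0.0159, 0.2121], [-0.071, 0.1832]]
```

```bash
python3 -c "
from station import bot
print(bot.hand_in())"
```

```text
the job is handed in; nothing more can be done
None
```

I pushed the heat sink into the corner and handed the job in. Camera measurements put its long side against the rail and its end within about 2 mm of the stop face, with the arm lifted clear. The hand-in gave no verdict.

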